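Fit the top tray of the nest in the catch drawer

TASK

Pull open the wooden drawer under the tin funnel, lift just the top tray off the nested pile of three, and set it down gently, not dropped, upright and lengthwise in the middle of the drawer. Let go of it and push the drawer fully shut again so that the tray sits under the funnel. Leave the other two trays nested where they are, and do not disturb the bolts, the nut or the gauge block.

Things in the scene. Friction and masses are not known exactly. Their poses are not given: they have to be found in the camera images.
- stand: fixed wooden catch stand. Origin on the table right under the peg handle of the shut drawer; x points from the handle in under the funnel, z up. Base board 245 x 160 mm (x 0 to 245), side runners 30 mm high. Tin funnel: axis at x = 148 mm, spout end 85 mm and rim (116 mm across) 168 mm above the table; behind it, at x = 236 mm, two posts 160 mm high with a cross bar.
- drawer (a joint): drawer opening in m: 0 shut, 0.16 fully out. It slides straight along the stand's -x axis with about 1.5 N of friction and stays where it is left; it may start slightly ajar.
- drawer_floor (a point): centre of the drawer's inner floor, 20 mm above the table, moving with the drawer; x along the drawer's slide (towards its back), z up. The inner floor is 160 mm (x) by 114 mm (y); the drawer walls are 8 mm thick and rise 14 mm above the floor.
- drawer_handle (a point): grip point on the drawer's upright round wooden peg handle, moving with the drawer: on the peg's axis, 57 mm above the table. The peg is 22 mm across, its top 75 mm above the table, its axis 45 mm clear of the drawer's front wall; a low bar up to 31 mm above the table joins it to the drawer. It can be gripped from above.
- tray_top: top tray of the nest: empty, steel, about 0.25 kg, 132 (x) x 64 (y) x 46 mm high, open upwards; origin at the centre of its underside. Foot 120 x 52 mm, 0 to 20 mm up; dark groove 129 x 61 mm, 20 to 24 mm up; straight collar 132 x 64 mm, 24 to 46 mm up, 4 mm walls. Nested, the groove's lower edge rests on the rim below: each tray sits 26 mm above the next, its foot 20 mm inside it with 2 mm play.
- tray_mid: middle tray of the nest, same form as the top one; its rim is flush with the lower edge of the top tray's groove.
- tray_low: bottom tray of the nest, same form, standing on the table.
- bolt_a: bystander: rusty square-headed track bolt with its nut on, 120 mm long (x), 39 mm across, lying on the table; origin under its middle
- bolt_b: bystander: a second bolt like the first
- nut: bystander: black steel hex nut, 40 mm across flats, 22 mm high, lying flat; origin at the centre of its underside
- gauge: bystander: chipped red enamel gauge block, 30 x 30 x 45 mm high, upright; origin at the centre of its underside
There are look-alikes about, which are no part of the job. What is shaped like the tray_top but turquoise is not meant.

How it is judged (in metres and radians):
On the way, in this order (a step that is already met when the one before it is completed fails the run):
1. the drawer is pulled open by at least 100 mm (value of joint drawer above 0.1 m), for 0.1 s.
2. the top tray stands flat in the middle of the open drawer, let go (x of tray_top in the frame of drawer_floor between -0.02 and 0.02 m and y of tray_top in the frame of drawer_floor between -0.02 and 0.02 m and z of tray_top in the frame of drawer_floor between -0.004 and 0.004 m and angle between tray_top's own z axis and vertical below 0.06 rad and angle between the x axis of tray_top and the x axis of drawer_floor, either way round below 0.3 rad and linear speed of tray_top below 0.02 m/s and value of joint drawer above 0.08 m and contact force between the fingers and tray_top below 0.2 N), for 0.2 s.
At the end, for the whole second after the job is handed in: The top tray stands still and flat on the drawer's floor, its centre within 20 mm of the floor's centre along and across the drawer and lengthwise within 0.3 rad (either way round); the drawer is shut to within 8 mm; the other two trays are still nested within 20 mm of where they were (x of tray_top in the frame of drawer_floor between -0.02 and 0.02 m and y of tray_top in the frame of drawer_floor between -0.02 and 0.02 m and z of tray_top in the frame of drawer_floor between -0.004 and 0.004 m and angle between each of tray_top, tray_mid's own z axis and vertical below 0.06 rad and angle between the x axis of tray_top and the x axis of drawer_floor, either way round below 0.3 rad and linear speed of tray_top below 0.02 m/s and value of joint drawer below 0.008 m and distance of each of tray_mid, tray_low from where it was at the start of the episode below 0.02 m); the robot touches nothing.
It fails at once if the middle or the bottom tray is lifted or shoved more than 25 mm (distance of any of tray_mid, tray_low from where it was at the start of the episode above 0.025 m).
It fails at once if the tray is dropped into the drawer (falls at more than 0.6 m/s close above its floor) (distance between tray_top and drawer_floor below 0.05 m and linear speed of tray_top above 0.6 m/s).
It fails at once if a bolt, the nut or the gauge block is moved more than 30 mm (distance of any of bolt_a, bolt_b, nut, gauge from where it was at the start of the episode above 0.03 m).
It also fails if it takes over 72 s, if anything falls off the work surface, if the arm or the gripper's body presses on something with over 40 N, if the wrist force passes 120 N, or if a joint passes its speed limit or range.

ROBOT

A 6-joint arm with a two-finger parallel gripper is mounted at the origin on the work surface. World frame = base frame: x ahead of the robot, y to its left, z up, the work surface at z = 0. Lengths are in mm, angles in degrees, forces in N, time in s.
With the tool pointing down it reaches from about 375 to 975 mm from the base axis. Payload 3.8 kg.
Tool frame: the origin (TCP) lies midway between the tips of the shut fingers; the grasp point (between the pads) lies 19 mm behind it; z points along the fingers, y is the direction in which the jaws open and shut (so a half turn about z gives the same grasp; the last joint's range is limited). The gripper opens to 85 mm and grips with 20 to 120 N. Pads are 22 mm wide; open, the fingers measure 114 mm over their backs; the gripper's body (76 mm by 85 mm) begins 54 mm behind the grasp point. The pads swing forward as they close: fully open they stand 13 mm farther back than shut.
Start: joints at [68.016, 15.12, 91.902, -0, 72.978, -2.114], TCP at [229.423, 634.809, 231.28] pointing down, gripper open.
Joint ranges: [-150.88, 150.88], [-54.13, 125.18], [17.81, 147.31], [-75.09, 255.09], [0, 152.58], [-146.25, 146.25]. Speed limits (degrees/s): [147.25, 147.25, 180, 180, 180, 180].

INTERFACE

Orientations are given as [roll, pitch, yaw] about the fixed x, y, z axes, in that order (R = Rz(yaw) Ry(pitch) Rx(roll)).
In Python, from plant import env, eyes, workorder gives the robot as it stands.
- The arm moves only by the shell command python3 -m creep 'ROWS'. ROWS is JSON, a list that holds one entry, the list of rows, each a list of 7 numbers: the shift along the world's x, y, z in mm, then the turn, a rotation vector about the world's x, y, z in degrees, then the closure, from 0 (fully open) to 1 (shut). In form: [[[x, y, z, wx, wy, wz, hand], ...]]. A call has 1 to 10 rows; each row is the pose to reach, as a shift and turn from the pose commanded when the call began; what a row does not reach only later rows make up. A row lasts 1/8 s, in which the tool goes at most 62.5 mm and 10.7 degrees, less where a joint would pass 70% of its speed; a pose out of reach is approached as far as the arm can. A call with a gripper value outside its range is refused whole. The fingers move at their own pace and stop on an object; the grip force is fixed at half the most. Time passes only in rows, so rows that repeat a pose let the fingers close. It gives the time, the measured TCP pose, the force and the opening at its end, in the units of the state.
- env.read_state(): the state, without advancing time (a new reading comes with each control period).
- eyes.get_image(name): name is "scene" or "top" or "wrist"; returns a dict with "pixels" (480x640x3 uint8, red, green, blue), "camera_matrix" (3x3 intrinsics, pixels), "extrinsics" (4x4, takes a point from world to camera coordinates). Camera axes: x right, y up, looking along -z (the intrinsics and any distortion apply to the point x, -y, -z); pixel columns grow to the right and rows downward; lengths in mm; the calibration is good to about 2 mm. A picture is of the moment at which its call begins. There is no depth.
- workorder.finish_job(): hands the job in, once; it reports no verdict.
The state is a dict: "time": time; "q": joint angles; "qd": joint speeds; "tau": joint torques, N m; "tool_pos": TCP position; "tcp_rot": TCP orientation; "force": force on the tool from outside, world axes, zero at the start; "torque": the same for the moment, N m; "finger_gap": opening from 0.0 (shut) to 1.0 (fully open).
Only numpy, scipy, OpenCV 4.12 (cv2) and the standard library are available. Lean on these libraries where they do the work, as an engineer would, in place of code of your own. Each camera call takes 0.05 s, during which the arm holds its last target.

## Working session

There is one attempt and no reset: what is moved stays moved. The work goes in short steps, Python scripts to look and compute and a shell command to move; the robot and the scene stay as the last step left them, time stands still between calls to the robot, and variables do not carry over. Pictures are saved under pics/ and viewed, and the job is handed in when it is done.

```bash
ls; mkdir -p pics; python3 - <<'E'
from plant import env, eyes, workorder
import cv2
for n in ["scene","top","wrist"]:
    im=eyes.get_image(n)
    cv2.imwrite(f"pics/{n}0.png",im["pixels"][:,:,::-1])
    print(n,im["camera_matrix"].tolist() if hasattr(im["camera_matrix"],'tolist') else im["camera_matrix"]); print(im["extrinsics"]); print([k for k in im])
print(env.read_state())
E
```

```text
pics
scene [[472.91222356210534, 0.0, 317.2324121065234], [0.0, 472.91222356210534, 242.40112549554803], [0.0, 0.0, 1.0]]
[[-2.43393681e-01  9.69794160e-01  1.60873716e-02  1.57737934e+02]
 [-6.43177102e-01 -1.73791671e-01  7.45734316e-01  3.48263747e+02]
 [ 7.26004636e-01  1.71159991e-01  6.66049192e-01 -1.70433495e+03]
 [ 0.00000000e+00  0.00000000e+00  0.00000000e+00  1.00000000e+00]]
['pixels', 'camera_matrix', 'extrinsics']
top [[591.7794272095945, 0.0, 322.1973572020486], [0.0, 591.7794272095945, 239.73741021060428], [0.0, 0.0, 1.0]]
[[-4.53745814e-02 -9.98969631e-01  9.07884287e-04  2.74009342e+01]
 [ 9.78927805e-01 -4.42830830e-02  1.99347337e-01 -6.33256790e+02]
 [-1.99101731e-01  9.93405513e-03  9.79928475e-01 -1.22619520e+03]
 [ 0.00000000e+00  0.00000000e+00  0.00000000e+00  1.00000000e+00]]
['pixels', 'camera_matrix', 'extrinsics']
wrist [[416.0643807532103, 0.0, 312.67302469460833], [0.0, 416.0643807532103, 240.1978031527179], [0.0, 0.0, 1.0]]
[[ 3.39219405e-01  9.40702636e-01 -2.95740609e-03 -6.73458521e+02]
 [-8.96636588e-01  3.22374915e-01 -3.03508225e-01  4.12144271e+01]
 [-2.84557594e-01  1.05607598e-01  9.52824229e-01 -3.79422625e+02]
 [ 0.00000000e+00  0.00000000e+00  0.00000000e+00  1.00000000e+00]]
['pixels', 'camera_matrix', 'extrinsics']
{'time': 0.15, 'q': array([ 6.80163573e+01,  1.51603614e+01,  9.19631799e+01,  8.67184805e-04,
        7.29786562e+01, -2.11315448e+00]), 'qd': array([-0.05626925, -0.28066111, -0.21051605,  0.01644688, -0.10614562,
       -0.03270266]), 'tau': array([-4.01196371e-05, -5.15910673e+01, -3.67956233e+01, -8.67595736e-05,
        8.20046553e-03, -3.17260867e-05]), 'tool_pos': array([229.20030267, 634.28745267, 230.23583948]), 'tcp_rot': array([-1.79897902e+02, -4.59652390e-03,  1.60129253e+02]), 'force': array([-0.39895969,  0.35934327,  0.13404883]), 'torque': array([-0.0305869 , -0.01089964,  0.02594719]), 'finger_gap': 0.9991477928683987}
```

View pics/scene0.png

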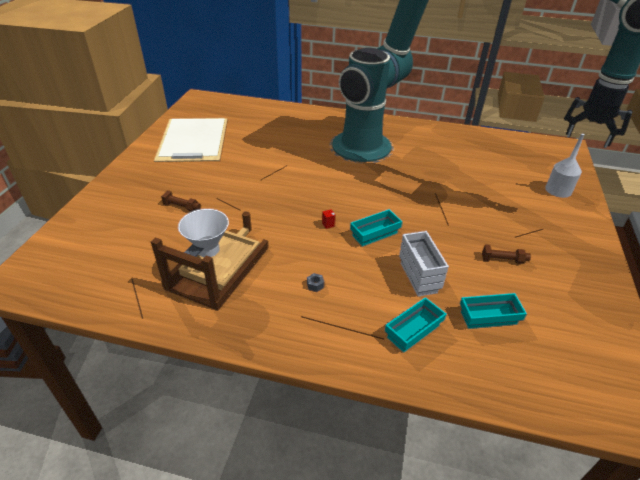

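View pics/top0.png

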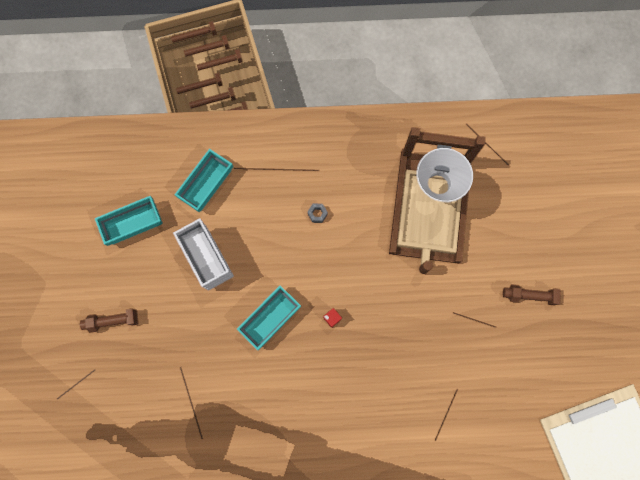

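View pics/wrist0.png

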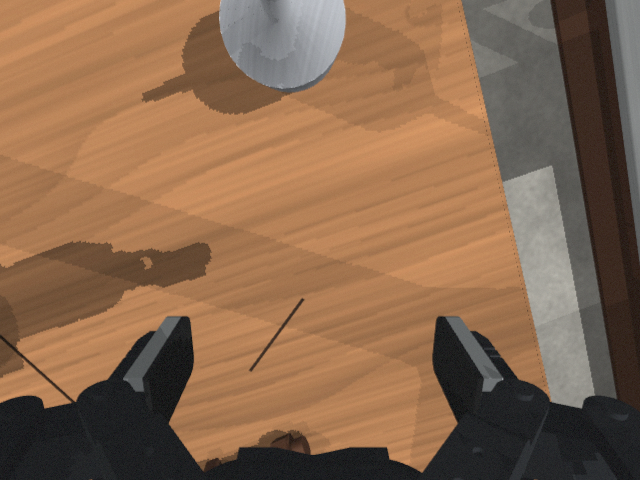

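Top view: the stand has its handle near (428,266) and funnel near (445,175), the nest is at about (203,254), and the gauge at (333,317). In the scene view, the nest is at (423,262). I'll zoom in next.

```bash
cat > h.py <<'E'
import numpy as np, cv2
from plant import env, eyes, workorder
def proj(im,P):
    P=np.atleast_2d(P).astype(float); E=np.array(im["extrinsics"]);K=np.array(im["camera_matrix"])
    c=P@E[:3,:3].T+E[:3,3]; c=c*[1,-1,-1]; u=c@K.T; return u[:,:2]/u[:,2:]
def ray(im,uv,z):
    E=np.array(im["extrinsics"]);K=np.array(im["camera_matrix"])
    d=np.linalg.inv(K)@[uv[0],uv[1],1]; d=E[:3,:3].T@(d*[1,-1,-1]); o=-E[:3,:3].T@E[:3,3]
    return o+d*(z-o[2])/d[2]
def save(im,name,crop=None,s=1,marks=()):
    p=im["pixels"][:,:,::-1].copy()
    if crop: x0,y0,x1,y1=crop; p=p[y0:y1,x0:x1]
    else: x0=y0=0
    p=cv2.resize(p,None,fx=s,fy=s,interpolation=cv2.INTER_CUBIC)
    for m in marks: cv2.circle(p,(int((m[0]-x0+.5)*s),int((m[1]-y0+.5)*s)),2,(0,0,255),-1)
    cv2.imwrite("pics/"+name,p)
E
python3 - <<'E'
from h import *
t=eyes.get_image("top"); s=eyes.get_image("scene")
save(t,"t_stand.png",(380,115,500,285),3.5); save(t,"t_nest.png",(160,205,250,305),6)
save(s,"s_stand.png",(140,195,280,315),5); save(s,"s_nest.png",(380,215,470,305),6)
E
```

```text
(no output)
```

View pics/t_stand.png

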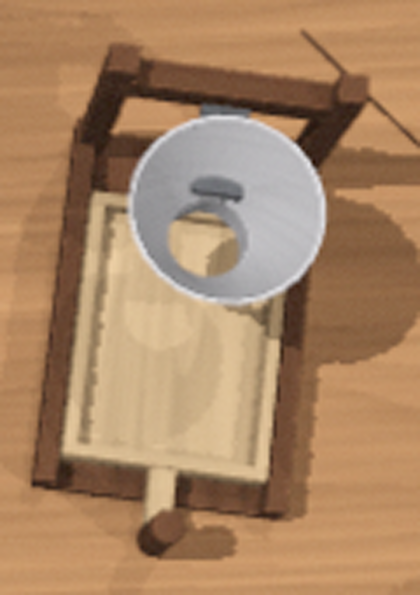

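View pics/t_nest.png

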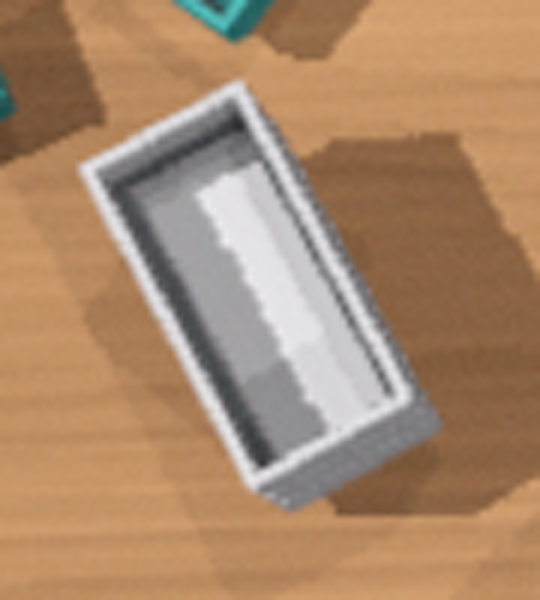

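View pics/s_nest.png

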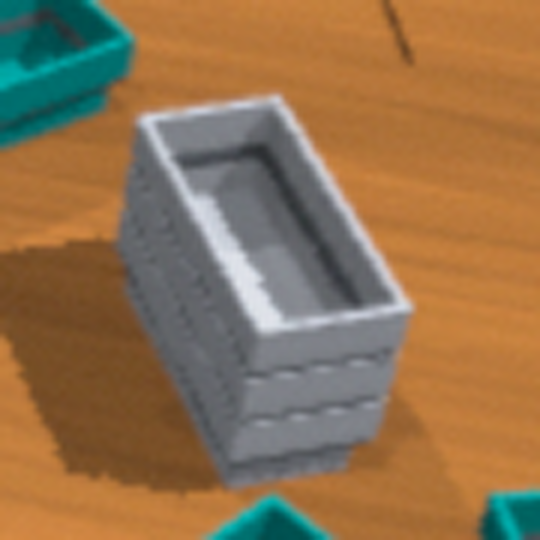

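View pics/s_stand.png

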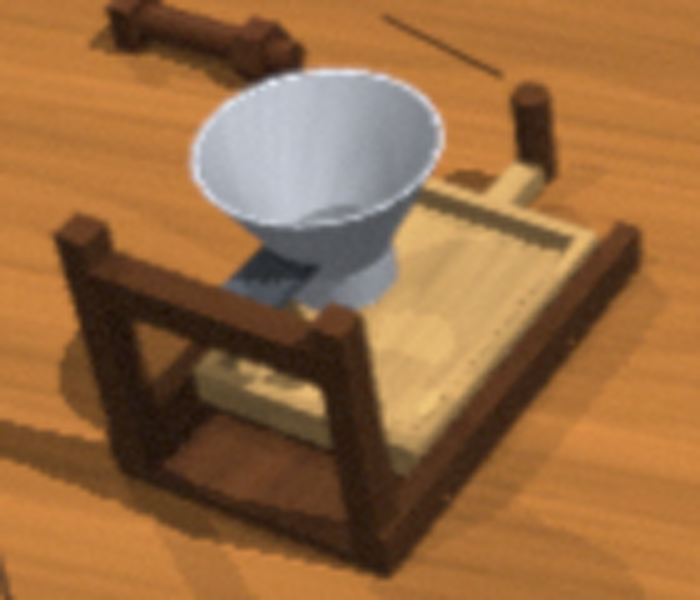

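```bash
cat > fit.py <<'E'
from h import *
from scipy.optimize import least_squares
t=eyes.get_image("top"); s=eyes.get_image("scene")
def uz(X,sc,o): return (np.array(X)+.5)/sc-.5+np.array(o)
T=lambda X:uz(X,3.5,(380,115)); S=lambda X:uz(X,5,(140,195))
# (img, local pt, moves with drawer, px)
L=[(t,(0,80,30),0,T((35,482))),(t,(0,-80,30),0,T((278,515))),(t,(148,0,168),0,T((228,207))),
(t,(0,0,75),1,T((166,530))),(t,(45,65,34),1,T((62,452))),(t,(45,-65,34),1,T((268,480))),(t,(221,65,34),1,T((92,195))),
(s,(0,0,75),1,S((532,93))),(s,(0,-80,30),0,S((636,232))),(s,(148,0,168),0,S((318,149))),(s,(45,-65,34),1,S((598,238))),(s,(45,65,34),1,S((430,180)))]
def R(a): c,s_=np.cos(a),np.sin(a); return np.array([[c,-s_,0],[s_,c,0],[0,0,1]])
def f(p,out=False):
    r=[]
    for im,l,m,px in L:
        q=np.array(l,float)-[p[3]*m,0,0]
        r.append(proj(im,R(p[2])@q+[p[0],p[1],0])[0]-px)
    return np.array(r) if out else np.array(r).ravel()
p=least_squares(f,[590,-160,0,20],loss='soft_l1').x
print("stand",p[:2],np.degrees(p[2]),"open",p[3]);print(f(p,1).round(1).tolist())
N=lambda X:uz(X,6,(160,205)); M=lambda X:uz(X,6,(380,215))
c=[N(v) for v in [(238,85),(80,168),(258,490),(412,402)]]
w=np.array([ray(t,v,98) for v in c]); print(w.round(1).tolist(),[np.linalg.norm(w[i]-w[i-1]).round(1) for i in range(4)])
loc=[(66,-32,98),(66,32,98),(-66,32,98),(-66,-32,98)]
sc=[M(v) for v in [(140,118),(280,97),(412,308),(260,335)]]
# scene corner order: find by projecting
w2=np.array([ray(s,v,98) for v in sc]); print(w2.round(1).tolist())
def g(p,out=False):
    P=np.array(loc)@R(p[2]).T+[p[0],p[1],0]
    a=proj(t,P)-c; b=proj(s,P); b=np.array([x-min(sc,key=lambda q:np.linalg.norm(q-x)) for x in b])
    r=np.vstack([a,b]); return r if out else r.ravel()
cw=w.mean(0); d=w[0]-w[3]
n=least_squares(g,[cw[0],cw[1],np.arctan2(d[1],d[0])]).x
print("nest",n[:2],np.degrees(n[2]));print(g(n,1).round(1).tolist())
for nm,px in [("gauge",(333,317)),("nut",(318,213)),("boltb",(532,295)),("bolta",(109,320)),("turq",(270,318))]: print(nm,ray(t,px,20)[:2].round(0))
E
python3 fit.py
```

```text
stand [ 592.06297461 -227.88252888] -10.705705616190672 open 27.23398913089615
[[-0.6, -0.7], [1.5, -0.1], [-0.8, 0.7], [-0.1, -0.6], [-0.5, 0.7], [-1.2, 0.8], [-0.1, -0.7], [-0.6, -0.1], [-49.9, -17.5], [-0.6, -0.7], [-41.5, -14.6], [33.3, 10.7]]
[[684.4, 259.3, 98.0], [656.7, 315.3, 98.0], [539.2, 252.9, 98.0], [567.7, 199.0, 98.0]] [np.float64(131.4), np.float64(62.5), np.float64(133.0), np.float64(61.0)]
[[568.8, 201.1, 98.0], [539.5, 257.2, 98.0], [655.2, 317.0, 98.0], [685.7, 260.5, 98.0]]
nest [612.13637944 257.6185509 ] 27.419019767975847
[[-0.2, -0.5], [-0.5, 0.4], [-1.3, 0.2], [0.1, -0.3], [-0.4, -0.1], [-0.3, 0.2], [-0.6, -0.3], [-0.9, -0.3]]
gauge [469. -18.]
nut [705.   5.]
boltb [ 497. -460.]
bolta [484. 474.]
turq [473. 121.]
```

```bash
sed -i 's/(s,(0,-80,30)/(s,(0,80,30)/; s/(s,(45,-65,34),1,S((598/(s,(45,65,34),1,S((598/; s/(s,(45,65,34),1,S((430/(s,(45,-65,34),1,S((430/' fit.py; cat >>fit.py <<'E'
h=R(p[2])@np.array([-p[3],0,0])+[p[0],p[1],0]; print("handle",h, "slide dir out",-R(p[2])[:,0])
f_=R(p[2])@np.array([133-p[3],0,0])+[p[0],p[1],0]; print("floor now",f_)
E
python3 fit.py | grep -v turq
```

```text
stand [ 592.53963103 -227.70132453] -10.825623719430244 open 27.45894898404993
[[-0.7, -1.0], [1.4, -0.3], [-0.8, 0.5], [-0.2, -0.7], [-0.6, 0.5], [-1.3, 0.8], [-0.0, -0.8], [-0.5, 0.0], [0.4, -0.8], [-0.7, -0.6], [-0.3, -0.8], [-7.8, -3.0]]
[[684.4, 259.3, 98.0], [656.7, 315.3, 98.0], [539.2, 252.9, 98.0], [567.7, 199.0, 98.0]] [np.float64(131.4), np.float64(62.5), np.float64(133.0), np.float64(61.0)]
[[568.8, 201.1, 98.0], [539.5, 257.2, 98.0], [655.2, 317.0, 98.0], [685.7, 260.5, 98.0]]
nest [612.13637944 257.6185509 ] 27.419019767975847
[[-0.2, -0.5], [-0.5, 0.4], [-1.3, 0.2], [0.1, -0.3], [-0.4, -0.1], [-0.3, 0.2], [-0.6, -0.3], [-0.9, -0.3]]
gauge [469. -18.]
nut [705.   5.]
boltb [ 497. -460.]
bolta [484. 474.]
handle [ 565.56935929 -222.54396846    0.        ] slide dir out [-0.98220335  0.18782059 -0.        ]
floor now [ 696.20240513 -247.52410728    0.        ]
```

```bash
python3 -m creep '[[[10,-25,0,0,0,1,0],[30,-75,0,0,0,2,0],[52,-132,0,0,0,4,0],[74,-189,0,0,0,6,0],[96,-246,0,0,0,8,0],[118,-303,0,0,0,9,0],[140,-360,0,0,0,9,0],[162,-417,0,0,0,9,0],[184,-474,0,0,0,9,0],[206,-531,0,0,0,9,0]]]'
```

```text
time: 1.7
tool_pos: [436.0, 102.0, 231.9]
tcp_rot: [180.0, 0.1, 169.1]
force: [0.5, 0.8, 0.3]
finger_gap: 0.997
```

```bash
python3 -m creep '[[[24,-60,0,0,0,0,0],[48,-120,0,0,0,0,0],[72,-180,0,0,0,0,0],[96,-245,-20,0,0,0,0],[115,-295,-40,0,0,0,0],[128,-320,-60,0,0,0,0],[130,-326,-80,0,0,0,0],[130,-326,-80,0,0,0,0]]]'
python3 - <<'E'
from h import *
s=env.read_state(); print(s["tool_pos"],s["tcp_rot"],s["q"])
save(eyes.get_image("wrist"),"w1.png"); save(eyes.get_image("top"),"t1.png",(340,100,520,320),3)
E
```

```text
time: 2.7
tool_pos: [563.5, -221.3, 148.8]
tcp_rot: [179.9, -0.3, 169.1]
force: [-0.3, 0.4, -0.4]
finger_gap: 0.996
[ 563.54311753 -221.32275668  148.77282556] [179.91208281  -0.2927527  169.09101705] [-2.38103825e+01  1.15222651e+01  1.05331937e+02  2.27310388e-02
  6.34507915e+01 -1.02911389e+02]
```

View pics/w1.png

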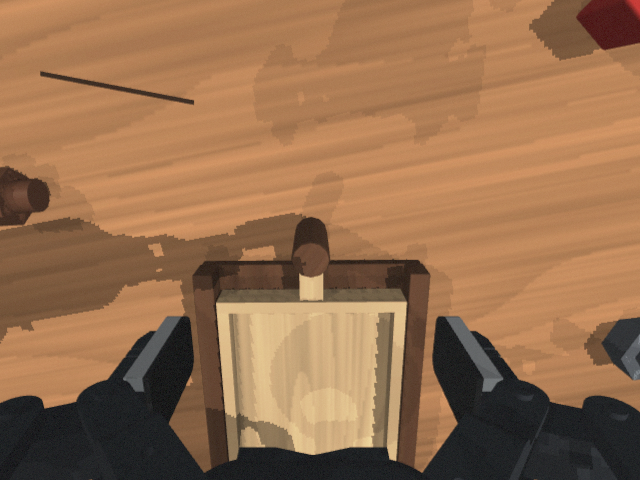

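View pics/t1.png

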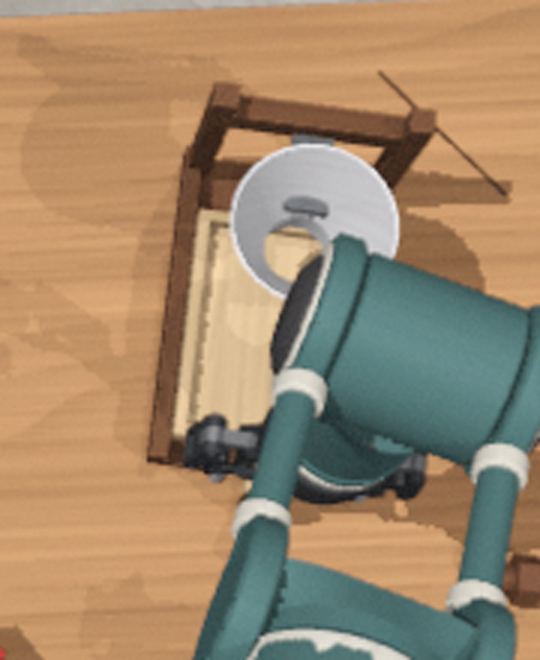

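```bash
python3 - <<'E'
from h import *
t=eyes.get_image("top"); s=eyes.get_image("scene"); 
E=t["extrinsics"]; print("cam",-E[:3,:3].T@E[:3,3])
for X in [(345,240),(275,345),(310,480),(225,450),(410,480)]:
    uv=np.array(X)/3+[340,100]
    print(X,[ray(t,uv,z)[:2].round(0).tolist() for z in (170,300,400,500)])
save(s,"s1.png",(100,0,420,300),2.5)
E
```

```text
cam [ 377.01839714   11.51122892 1327.79677354]
(345, 240) [[724.0, -276.0], [685.0, -244.0], [655.0, -219.0], [625.0, -194.0]]
(275, 345) [[653.0, -223.0], [622.0, -196.0], [598.0, -176.0], [574.0, -156.0]]
(310, 480) [[560.0, -238.0], [540.0, -210.0], [524.0, -189.0], [508.0, -167.0]]
(225, 450) [[583.0, -184.0], [560.0, -162.0], [542.0, -145.0], [524.0, -128.0]]
(410, 480) [[557.0, -304.0], [537.0, -269.0], [522.0, -242.0], [506.0, -214.0]]
```

View pics/s1.png

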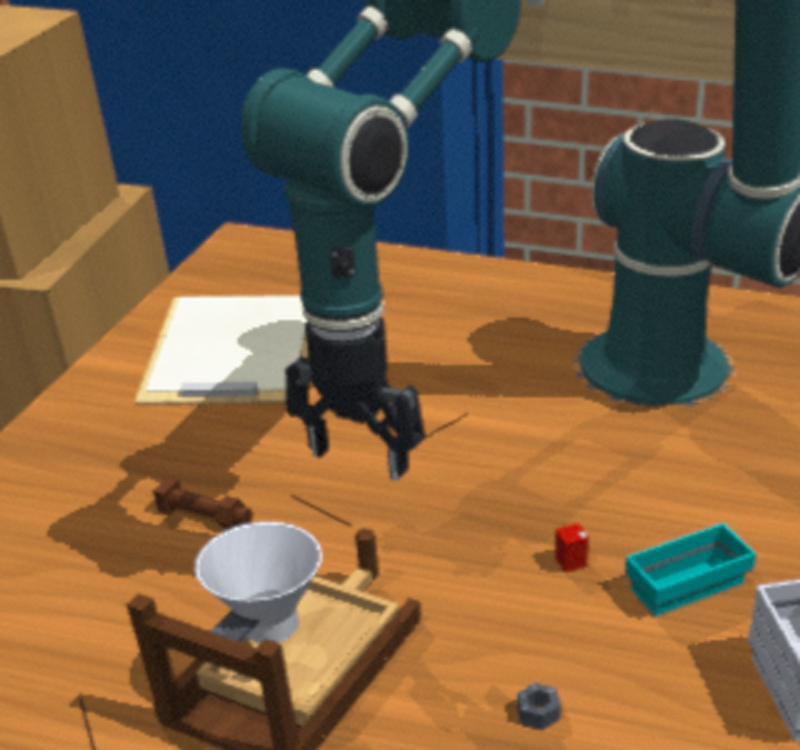

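```bash
python3 -m creep '[[[0,0,-30,0,0,0,0],[0,0,-65,0,0,0,0],[0,0,-95,0,0,0,0],[0,0,-108,0,0,0,0],[0,0,-110,0,0,0,0.5],[0,0,-110,0,0,0,1],[0,0,-110,0,0,0,1],[0,0,-110,0,0,0,1],[0,0,-110,0,0,0,1],[0,0,-110,0,0,0,1]]]'
```

```text
time: 4.15
tool_pos: [566.5, -223.2, 42.9]
tcp_rot: [-179.9, 0.1, 169.1]
force: [-2.3, -1.4, 5.7]
finger_gap: 0.239
```

```bash
python3 -m creep '[[[-6,1.1,0,0,0,0,1],[-20,3.8,0,0,0,0,1],[-38,7.3,0,0,0,0,1],[-56,10.7,0,0,0,0,1],[-74,14.2,0,0,0,0,1],[-92,17.6,0,0,0,0,1],[-108,20.6,0,0,0,0,1],[-117,22.4,0,0,0,0,1],[-120,23,0,0,0,0,1],[-120,23,0,0,0,0,1]]]'
python3 - <<'E'
from h import *
t=eyes.get_image("top"); save(t,"t2.png",(340,100,520,340),2.5); print(env.read_state()["tool_pos"])
E
```

```text
time: 5.4
tool_pos: [445.7, -200.6, 42.8]
tcp_rot: [-179.9, 0.1, 169.1]
force: [-2.1, -4.7, 10.2]
finger_gap: 0.241
[ 445.72737682 -200.6197576    42.82604741]
```

View pics/t2.png

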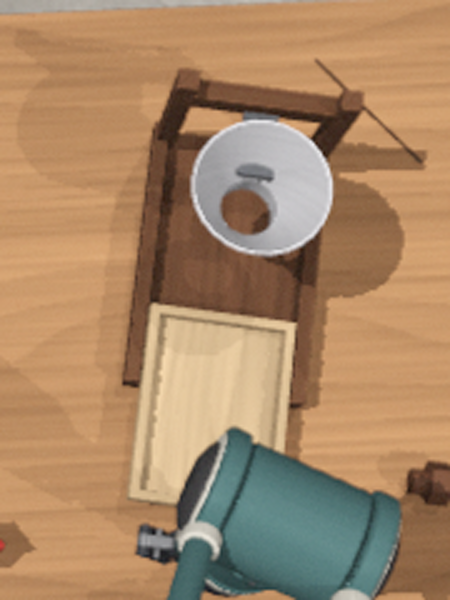

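The drawer is out well past the runners: its back edge is at zoomed (155,310) to (295,325). Next I release the handle and rise.

```bash
python3 -m creep '[[[0,0,0,0,0,0,0],[0,0,0,0,0,0,0],[0,0,0,0,0,0,0],[0,0,3,0,0,0,0],[0,0,20,0,0,0,0],[0,0,60,0,0,0,0],[0,20,110,0,0,0,0],[0,50,150,0,0,0,0],[10,100,170,0,0,5,0],[26,160,170,0,0,10,0]]]'
python3 - <<'E'
from h import *
t=eyes.get_image("top"); save(t,"t3.png",(340,100,520,340),2.5); print(env.read_state()["tool_pos"])
E
```

```text
time: 6.7
tool_pos: [473.6, -38.6, 215.9]
tcp_rot: [-179.9, 0.4, 179.2]
force: [1.8, -0.3, 0.2]
finger_gap: 0.998
[474.21294198 -30.95709886 214.69318935]
```

View pics/t3.png

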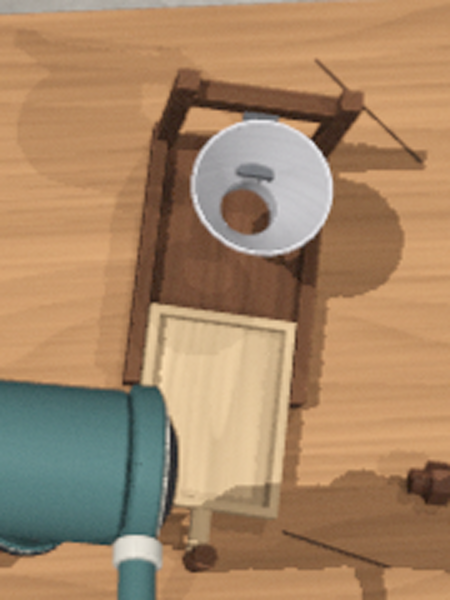

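```bash
python3 -m creep '[[[15,35,0,0,0,3,0],[35,75,0,0,0,8,0],[57,120,0,0,0,14,0],[80,168,0,0,0,20,0],[103,218,0,0,0,26,0],[124,262,-20,0,0,28.3,0],[137,288,-45,0,0,28.3,0],[140.7,296.7,-61,0,0,28.3,0],[140.7,296.7,-61,0,0,28.3,0],[140.7,296.7,-61,0,0,28.3,0]]]'
python3 - <<'E'
from h import *
w=eyes.get_image("wrist"); save(w,"w4.png"); print(env.read_state()["tool_pos"],env.read_state()["tcp_rot"])
a=np.radians(27.42);R=np.array([[np.cos(a),-np.sin(a)],[np.sin(a),np.cos(a)]])
P=[[*(R@[x,y]+[612.1,257.6]),98] for x,y in [(66,-32),(66,32),(-66,32),(-66,-32)]]
print(proj(w,P).round(1).tolist())
E
```

```text
time: 8.0
tool_pos: [612.3, 256.5, 151.4]
tcp_rot: [-180.0, 0.0, -152.6]
force: [0.1, -0.3, 0.0]
finger_gap: 0.999
[612.54313343 256.55310944 151.77587667] [-1.79975061e+02  8.74071369e-02 -1.52632667e+02]
[[258.7, 380.2], [374.7, 380.3], [387.8, 133.7], [247.3, 133.7]]
```

View pics/w4.png

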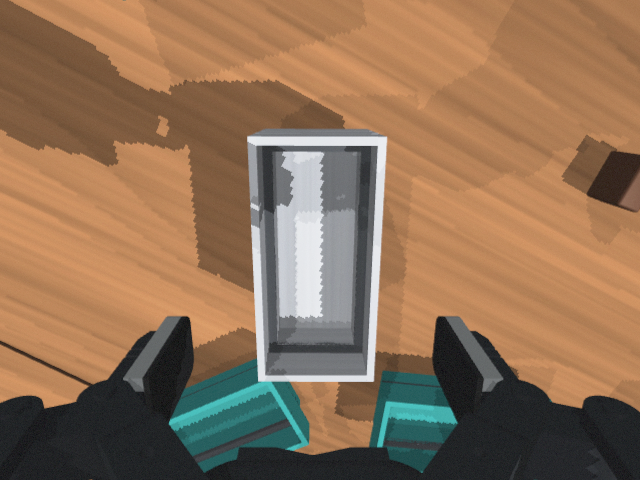

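The wrist view has the tray rim corners at (248,136), (387,136), (374,380) and (260,380), within about 3 px of my prediction. Next I descend and grip the collar only.

```bash
python3 -m creep '[[[0,0.8,-20,0,0,0,0],[0,0.8,-45,0,0,0,0],[0,0.8,-65,0,0,0,0],[0,0.8,-77,0,0,0,0],[0,0.8,-80,0,0,0,0],[0,0.8,-80,0,0,0,0]]]'
python3 - <<'E'
from h import *
w=eyes.get_image("wrist"); save(w,"w5.png");s=eyes.get_image("scene"); save(s,"s5.png",(370,180,490,310),4.5)
E
```

```text
time: 8.8
tool_pos: [612.5, 258.4, 70.5]
tcp_rot: [-180.0, 0.0, -152.6]
force: [0.6, -0.6, 0.0]
finger_gap: 1.001
```

View pics/w5.png

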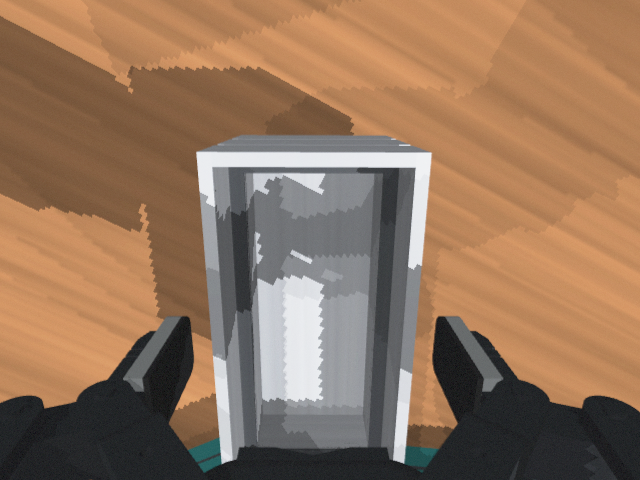

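View pics/s5.png

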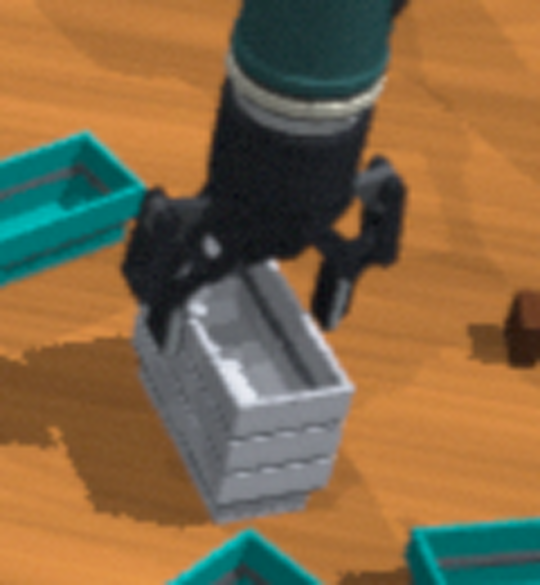

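```bash
python3 -m creep '[[[0,0,0,0,0,0,0.15],[0,0,0,0,0,0,0.25],[0,0,0,0,0,0,0.5],[0,0,0,0,0,0,1],[0,0,0,0,0,0,1],[0,0,0,0,0,0,1]]]'
```

```text
time: 9.65
tool_pos: [612.7, 258.6, 71.3]
tcp_rot: [-180.0, 0.1, -152.6]
force: [-0.3, 0.1, 6.5]
finger_gap: 0.739
```

```bash
python3 -m creep '[[[0,0,2,0,0,0,1],[0,0,5,0,0,0,1],[0,0,9,0,0,0,1],[0,0,14,0,0,0,1],[0,0,20,0,0,0,1],[0,0,26,0,0,0,1],[0,0,34,0,0,0,1],[0,0,44,0,0,0,1],[0,0,56,0,0,0,1],[0,0,60,0,0,0,1]]]'
python3 - <<'E'
from h import *
w=eyes.get_image("wrist"); save(w,"w6.png");s=eyes.get_image("scene"); save(s,"s6.png",(370,150,490,310),3.7)
E
```

```text
time: 10.9
tool_pos: [613.0, 258.7, 132.0]
tcp_rot: [-180.0, 0.1, -152.6]
force: [-0.1, -0.1, -1.4]
finger_gap: 0.736
```

View pics/w6.png

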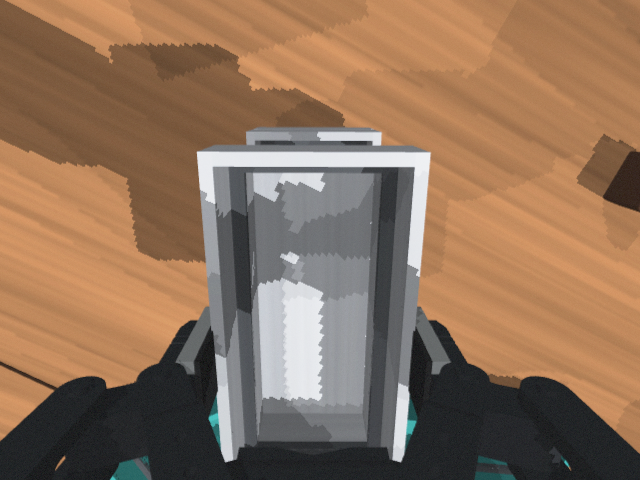

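View pics/s6.png

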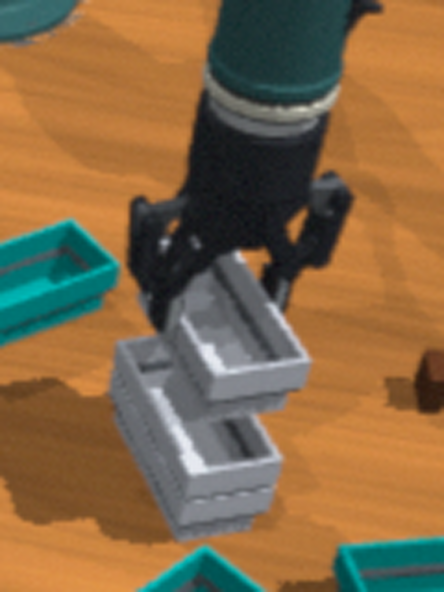

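Only the top tray came up: the other two remain nested below it. While the arm is clear of the drawer, I'll measure the drawer.

```bash
python3 - <<'E'
from h import *
t=eyes.get_image("top"); s=eyes.get_image("scene")
a=np.radians(-10.8);R=np.array([[np.cos(a),-np.sin(a)],[np.sin(a),np.cos(a)]])
O=np.array([592.5,-227.7]); d=149.5
def P(x,y,z): return [*(R@[x,y]+O),z]
pts=[P(45-d,65,34),P(45-d,-65,34),P(221-d,65,34),P(221-d,-65,34),P(-d,0,75)]
save(t,"t7.png",(380,150,490,340),3.1,proj(t,pts)); save(s,"s7.png",(150,160,320,320),4.5,proj(s,pts))
print("floor",P(133-d,0,20))
E
```

```text
floor [np.float64(576.2922603629767), np.float64(-224.60820830933554), 20]
```

View pics/t7.png

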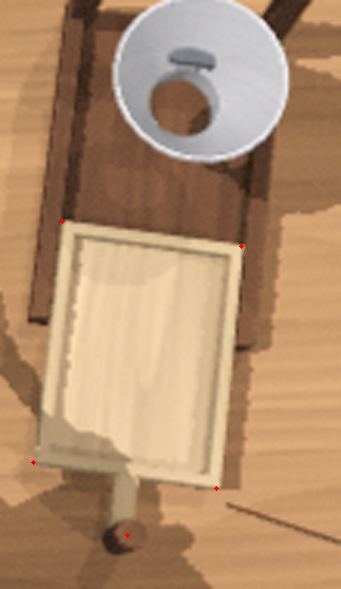

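View pics/s7.png

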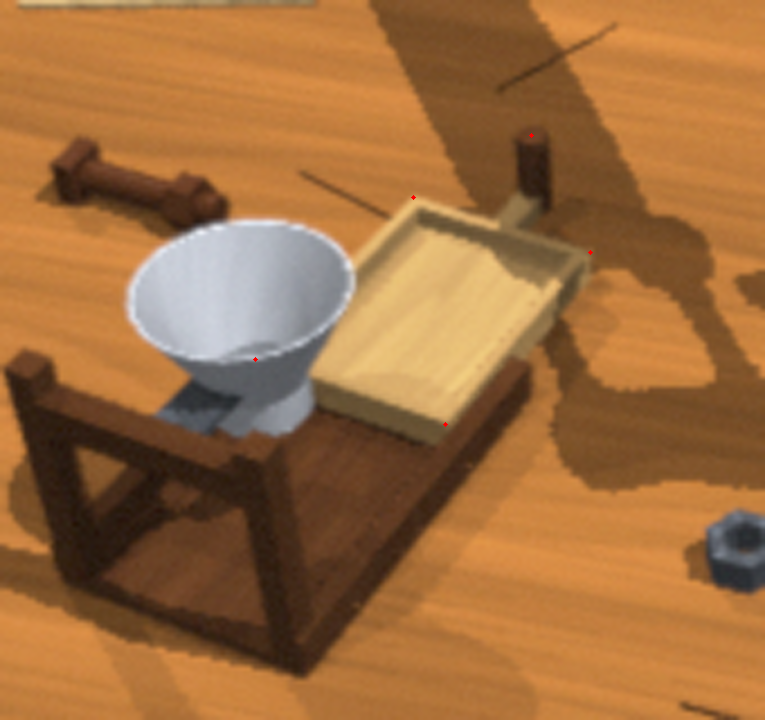

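```bash
python3 -m creep '[[[0,-4,12,0,0,0,1],[-1,-14,26,0,0,-1,1],[-2,-32,36,0,0,-3,1],[-4,-58,40,0,0,-6,1],[-7,-92,40,0,0,-10,1],[-10,-132,40,0,0,-15,1],[-13,-176,40,0,0,-20,1],[-16,-220,40,0,0,-25,1],[-19,-264,40,0,0,-30,1],[-22,-306,40,0,0,-34,1]]]'
```

```text
time: 12.35
tool_pos: [589.6, -50.4, 171.4]
tcp_rot: [-180.0, 0.1, 173.2]
force: [0.2, 0.0, -2.2]
finger_gap: 0.736
```

```bash
python3 -m creep '[[[-3,-40,0,0,0,-2,1],[-6,-78,0,0,0,-3.2,1],[-9,-112,0,0,0,-4.2,1],[-11,-140,0,0,0,-4.2,1],[-12.6,-160,0,0,0,-4.2,1],[-13.4,-172,0,0,0,-4.2,1],[-13.6,-176,-10,0,0,-4.2,1],[-13.6,-176,-25,0,0,-4.2,1],[-13.6,-176,-40,0,0,-4.2,1],[-13.6,-176,-50,0,0,-4.2,1]]]'
python3 - <<'E'
from h import *
w=eyes.get_image("wrist"); save(w,"w8.png");s=eyes.get_image("scene"); save(s,"s8.png",(150,100,320,320),2.7);t=eyes.get_image("top"); save(t,"t8.png",(340,100,520,340),2.5)
st=env.read_state();print(st["tool_pos"],st["tcp_rot"])
E
```

```text
time: 13.6
tool_pos: [575.6, -222.5, 118.0]
tcp_rot: [180.0, -0.2, 169.3]
force: [0.2, -0.1, -2.2]
finger_gap: 0.735
[ 575.85151383 -222.9611157   118.94255466] [ 1.79968982e+02 -1.32430219e-01  1.69262656e+02]
```

View pics/w8.png

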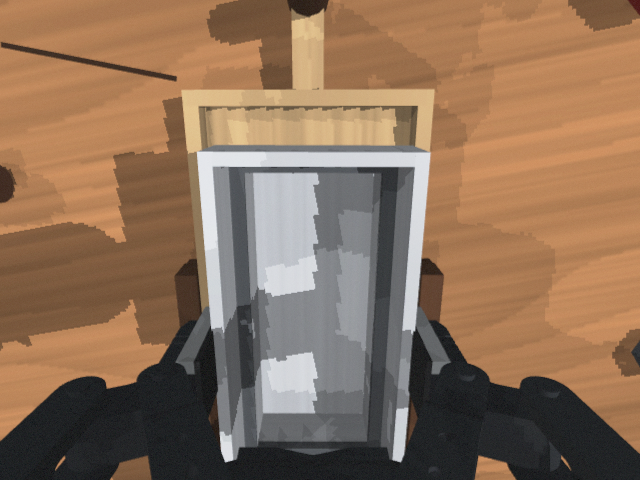

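View pics/s8.png

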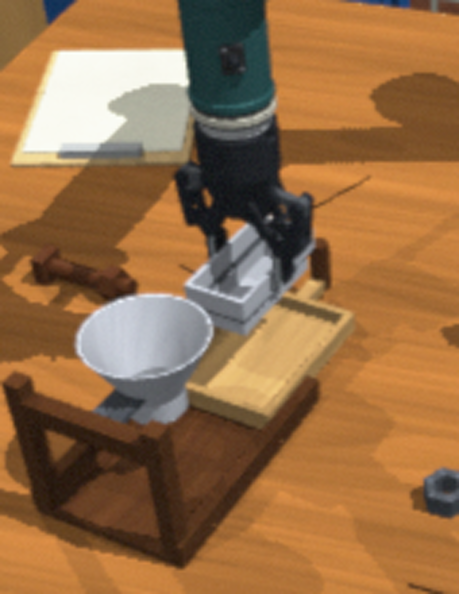

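View pics/t8.png

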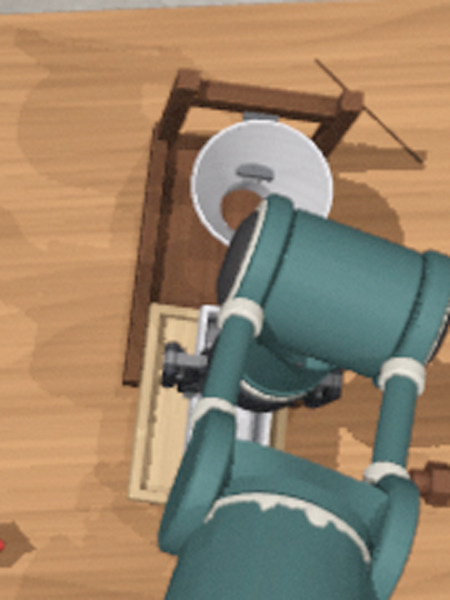

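```bash
python3 - <<'E'
from h import *
w=eyes.get_image("wrist")
a=np.radians(-10.8);R=np.array([[np.cos(a),-np.sin(a)],[np.sin(a),np.cos(a)]])
l,r=ray(w,(182,89.5),34)[:2],ray(w,(434,89.5),34)[:2]; print(l,r,np.linalg.norm(l-r),np.degrees(np.arctan2(*(r-l)[::-1])))
print("floor", (l+r)/2+R@[88,0])
# tray rim front corners: rim z = TCP-19.3+46
z=118.9+26.7
l,r=ray(w,(198,152),z)[:2],ray(w,(430,152),z)[:2]; print(np.linalg.norm(l-r),"tray",(l+r)/2+R@[66,0],env.read_state()["tool_pos"])
E
```

```text
[ 479.3372762  -273.48554881] [ 503.36412819 -146.28744875] 129.4474653171325 79.30325257275673
floor [ 577.79198026 -226.37605446]
63.31003119138397 tray [ 577.01877774 -223.34027529] [ 576.48343464 -223.3097318   119.86629143]
```

```bash
python3 -m creep '[[[0,-1,-10,0,0,0,1],[0.5,-2,-26,0,0,0,1],[0.5,-2,-44,0,0,0,1],[0.5,-2,-58,0,0,0,1],[0.5,-2,-67,0,0,0,1],[0.5,-2,-73,0,0,0,1],[0.5,-2,-75,0,0,0,1],[0.5,-2,-76,0,0,0,1],[0.5,-2,-76,0,0,0,1]]]'
```

```text
time: 14.92
tool_pos: [577.4, -225.9, 44.8]
tcp_rot: [-180.0, 0.1, 169.2]
force: [1.1, 0.3, -1.3]
finger_gap: 0.735
```

```bash
python3 -m creep '[[[0,0,-1.5,0,0,0,1],[0,0,-3,0,0,0,1],[0,0,-4,0,0,0,1],[0,0,-4.5,0,0,0,1],[0,0,-4.5,0,0,0,1]]]'
```

```text
time: 15.55
tool_pos: [577.0, -225.7, 39.7]
tcp_rot: [180.0, -0.0, 169.2]
force: [0.8, 0.5, -1.9]
finger_gap: 0.736
```

```bash
python3 -m creep '[[[0,0,-0.5,0,0,0,1],[0,0,-1,0,0,0,1],[0,0,-1,0,0,0,1]]]'
```

```text
time: 15.92
tool_pos: [577.2, -225.8, 39.3]
tcp_rot: [-180.0, 0.0, 169.2]
force: [-1.6, 1.8, 3.1]
finger_gap: 0.738
```

Contact is felt: Fz went from −1.9 to +3.1 N. Now I release it.

```bash
python3 -m creep '[[[0,0,0,0,0,0,0.22],[0,0,0,0,0,0,0.15],[0,0,0,0,0,0,0.05],[0,0,0,0,0,0,0],[0,0,0,0,0,0,0],[0,0,0,0,0,0,0]]]'
python3 - <<'E'
from h import *
w=eyes.get_image("wrist"); save(w,"w9.png");s=eyes.get_image("scene"); save(s,"s9.png",(150,100,320,320),2.7)
E
```

```text
time: 16.68
tool_pos: [577.0, -225.7, 38.8]
tcp_rot: [-180.0, 0.0, 169.2]
force: [-0.9, -0.1, 0.8]
finger_gap: 0.999
```

View pics/w9.png

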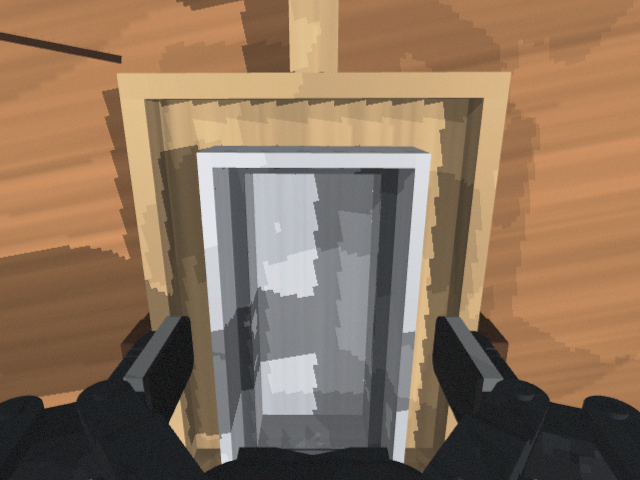

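View pics/s9.png

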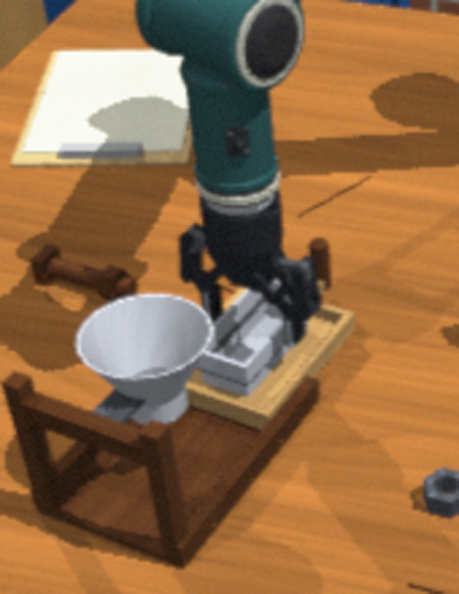

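The tray sits flat in the drawer and is centred: its rim runs from x = 198 to 430 px, and the walls from 118 to 510. I'll lift the fingers clear and go to the handle.

```bash
python3 -m creep '[[[0,0,4,0,0,0,0],[0,0,14,0,0,0,0],[0,0,34,0,0,0,0],[0,0,64,0,0,0,0],[0,0,95,0,0,0,0],[-10,2,112,0,0,0,0],[-35,7,118,0,0,0,0],[-75,15,118,0,0,0,0],[-110,22,118,0,0,0,0],[-131.6,26.5,118,0,0,0,0]]]'
python3 - <<'E'
from h import *
t=eyes.get_image("top"); save(t,"t10.png",(340,100,520,340),2.5);w=eyes.get_image("wrist"); save(w,"w10.png")
E
```

```text
time: 18.02
tool_pos: [442.9, -198.4, 156.8]
tcp_rot: [180.0, -0.1, 169.2]
force: [0.5, -0.8, 0.7]
finger_gap: 1.002
```

View pics/t10.png

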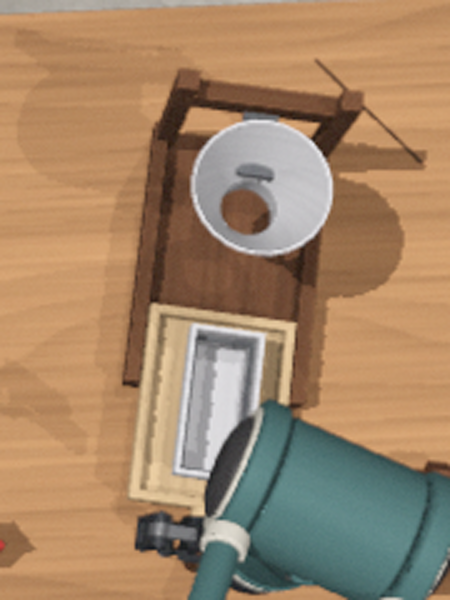

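View pics/w10.png

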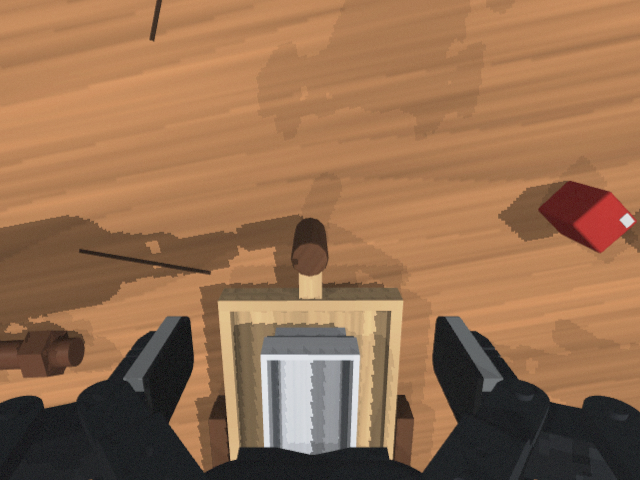

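The handle is centred in the wrist view at (311,258), and the tray lies centred in the drawer. I'll descend and grip the peg.

```bash
python3 -m creep '[[[0,0,-30,0,0,0,0],[0,0,-70,0,0,0,0],[0,0,-100,0,0,0,0],[0,0,-113,0,0,0,0],[0,0,-115,0,0,0,0.4],[0,0,-115,0,0,0,0.7],[0,0,-115,0,0,0,0.9],[0,0,-115,0,0,0,1],[0,0,-115,0,0,0,1],[0,0,-115,0,0,0,1]]]'
```

```text
time: 19.38
tool_pos: [446.6, -200.8, 43.3]
tcp_rot: [-179.9, 0.2, 169.3]
force: [-1.4, -5.0, 3.2]
finger_gap: 0.238
```

```bash
python3 -m creep '[[[1,-0.2,0,0,0,0,1],[3.9,-0.8,0,0,0,0,1],[8.8,-1.7,0,0,0,0,1],[15.7,-3,0,0,0,0,1],[23.6,-4.5,0,0,0,0,1],[31.4,-6,0,0,0,0,1],[39.3,-7.5,0,0,0,0,1],[47.1,-9,0,0,0,0,1],[55,-10.5,0,0,0,0,1],[62.9,-12,0,0,0,0,1]]]'
```

```text
time: 20.62
tool_pos: [509.2, -212.5, 43.3]
tcp_rot: [-179.9, 0.1, 169.2]
force: [-2.3, -3.2, 5.2]
finger_gap: 0.241
```

```bash
python3 -m creep '[[[7.9,-1.5,0,0,0,0,1],[15.7,-3,0,0,0,0,1],[23.6,-4.5,0,0,0,0,1],[31.4,-6,0,0,0,0,1],[39.3,-7.5,0,0,0,0,1],[47.1,-9,0,0,0,0,1],[55,-10.5,0,0,0,0,1],[62,-11.9,0,0,0,0,1],[67,-12.8,0,0,0,0,1],[71,-13.6,0,0,0,0,1]]]'
```

```text
time: 21.88
tool_pos: [580.3, -225.7, 43.3]
tcp_rot: [-179.9, 0.1, 169.2]
force: [-1.6, -1.7, 6.4]
finger_gap: 0.239
```

```bash
python3 -m creep '[[[3,-0.6,0,0,0,0,1],[5.5,-1,0,0,0,0,1],[8,-1.5,0,0,0,0,1],[10,-1.9,0,0,0,0,1],[10,-1.9,0,0,0,0,1]]]'
python3 - <<'E'
from h import *
t=eyes.get_image("top"); save(t,"t11.png",(380,115,500,285),3.5);s=eyes.get_image("scene"); save(s,"s11.png",(140,145,280,315),3.5)
E
```

```text
time: 22.5
tool_pos: [590.4, -227.6, 43.3]
tcp_rot: [-179.9, 0.1, 169.2]
force: [-2.0, -2.5, 5.3]
finger_gap: 0.239
```

View pics/t11.png

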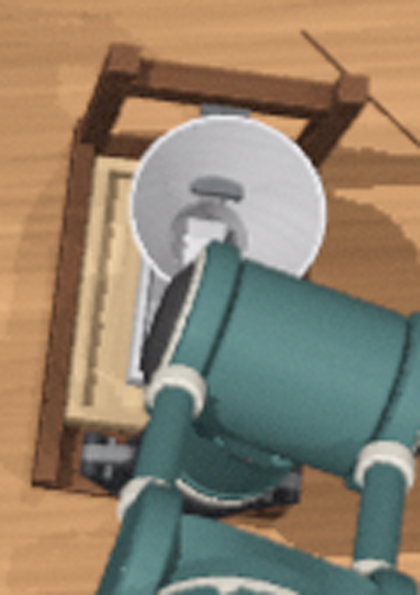

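View pics/s11.png

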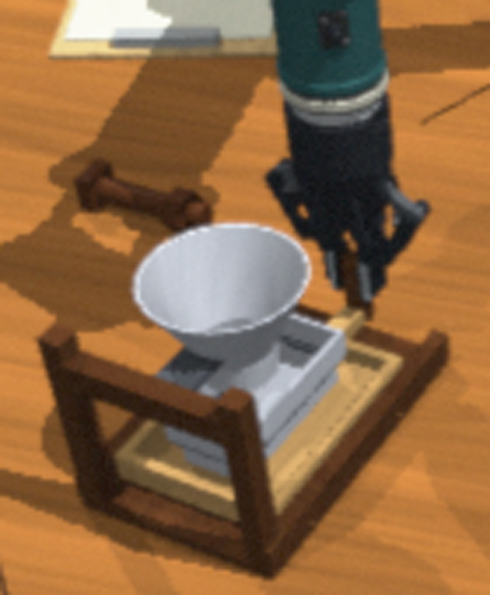

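Nearly shut, and no stop felt yet. I'll creep on in small steps until the end-stop shows in the force.

```bash
python3 -m creep '[[[1,-0.2,0,0,0,0,1],[2,-0.4,0,0,0,0,1],[2,-0.4,0,0,0,0,1]]]'
```

```text
time: 22.98
tool_pos: [592.2, -227.9, 43.3]
tcp_rot: [-179.9, 0.1, 169.2]
force: [-0.7, -1.7, 5.7]
finger_gap: 0.24
```

```bash
python3 -m creep '[[[1,-0.2,0,0,0,0,1],[2,-0.4,0,0,0,0,1],[2,-0.4,0,0,0,0,1]]]'
```

```text
time: 23.35
tool_pos: [592.8, -228.1, 43.3]
tcp_rot: [-180.0, -0.0, 169.2]
force: [-5.5, -2.3, 9.4]
finger_gap: 0.237
```

```bash
python3 -m creep '[[[1,-0.2,0,0,0,0,1],[2,-0.4,0,0,0,0,1],[2,-0.4,0,0,0,0,1]]]'
```

```text
time: 23.72
tool_pos: [592.8, -228.0, 43.3]
tcp_rot: [-180.0, -0.3, 169.2]
force: [-12.0, -0.4, 14.7]
finger_gap: 0.236
```

Firm stop: the TCP stays at 592.8 while the force climbs to −12 N, so the drawer is shut. I'll relax, release and retreat.

```bash
python3 -m creep '[[[-1.5,0.3,0,0,0,0,1],[-2.8,0.5,0,0,0,0,1],[-2.8,0.5,0,0,0,0.5],[-2.8,0.5,0,0,0,0,0],[-2.8,0.5,0,0,0,0,0],[-2.8,0.5,0,0,0,0,0],[-2.8,0.5,3,0,0,0,0],[-2.8,0.5,15,0,0,0,0],[-2.8,0.5,45,0,0,0,0],[-2.8,0.5,90,0,0,0,0]]]'
```

```text
invalid input at $[0][2]: expected 7 numbers
```

```bash
python3 -m creep '[[[-1.5,0.3,0,0,0,0,1],[-2.8,0.5,0,0,0,0,1],[-2.8,0.5,0,0,0,0,0.5],[-2.8,0.5,0,0,0,0,0],[-2.8,0.5,0,0,0,0,0],[-2.8,0.5,0,0,0,0,0],[-2.8,0.5,3,0,0,0,0],[-2.8,0.5,15,0,0,0,0],[-2.8,0.5,45,0,0,0,0],[-2.8,0.5,90,0,0,0,0]]]'
```

```text
time: 24.98
tool_pos: [591.4, -226.9, 131.8]
tcp_rot: [180.0, -0.2, 169.2]
force: [0.2, -1.0, 0.5]
finger_gap: 1.004
```

```bash
python3 -m creep '[[[0,0,40,0,0,0,0],[-20,10,80,0,0,0,0],[-50,50,100,0,0,0,0],[-80,100,110,0,0,0,0],[-100,150,110,0,0,0,0],[-110,200,110,0,0,0,0],[-115,240,110,0,0,0,0],[-115,250,110,0,0,0,0],[-115,250,110,0,0,0,0]]]'
python3 - <<'E'
from h import *
t=eyes.get_image("top"); save(t,"t12.png",(380,115,500,285),3.5);save(t,"t12f.png");s=eyes.get_image("scene"); save(s,"s12.png")
a=np.radians(-10.8);R=np.array([[np.cos(a),-np.sin(a)],[np.sin(a),np.cos(a)]])
P=lambda x,y,z:[*(R@[x,y]+[592.5,-227.7]),z]
save(s,"s12c.png",(140,175,280,315),4,proj(s,[P(0,0,75),P(45,65,34),P(221,65,34),P(67,32,66),P(67,-32,66),P(199,32,66)]))
save(t,"t12c.png",(380,115,500,285),3.5,proj(t,[P(0,0,75),P(45,65,34),P(221,65,34),P(67,32,66),P(67,-32,66),P(199,32,66)]))
E
```

```text
time: 26.1
tool_pos: [477.8, 22.7, 242.5]
tcp_rot: [-180.0, 0.1, 169.3]
force: [0.4, -0.7, -0.5]
finger_gap: 0.999
```

View pics/t12c.png

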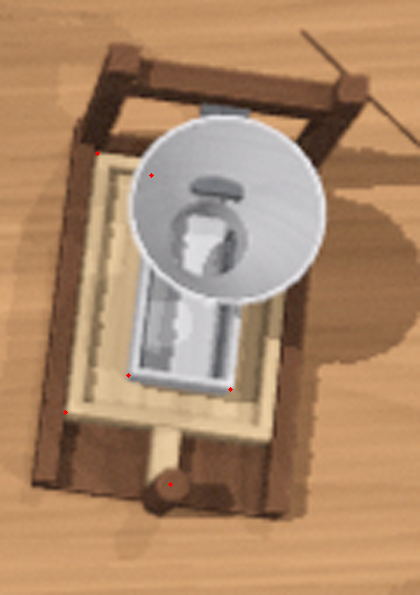

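View pics/s12c.png

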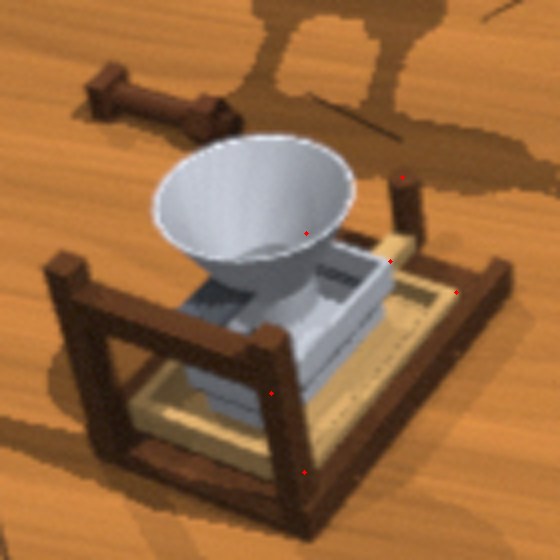

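View pics/s12.png

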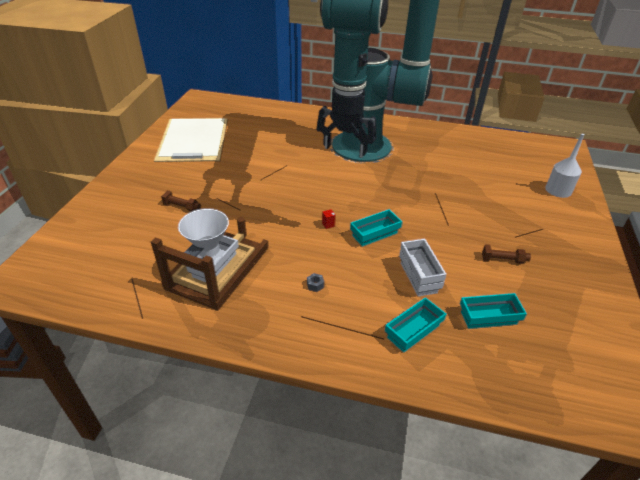

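The predicted markers for a shut drawer and a centred tray land on the picture within 1–2 px: peg (170,484), tray front corners (130,376) and (230,389) zoomed. The two trays, the bolts, the nut and the gauge stand where they were, so I'm handing the job in.

```bash
python3 - <<'E'
from plant import env, workorder
print(env.read_state()["time"],env.read_state()["force"]); print(workorder.finish_job())
E
```

```text
26.2 [ 0.42042887 -0.65059144  0.65862549]
the job is handed in; nothing more can be done
None
```

I handed the job in at 26.2 s of the 72 s allowed, and as far as my checks show the task was done; no verdict is reported.

- **Drawer opened:** it started about 27 mm ajar, and I pulled it by its peg to about 150 mm.
- **Tray moved:** I gripped the top tray by its collar only and lifted it off the nest. I lowered it until the wrist force showed contact with the drawer floor, released it, then pushed the drawer shut. At the end stop the tool stood still while the force rose to 12 N.
- **Last checks:** in the top and scene pictures the shut drawer and the tray lie within about 1–2 px (roughly 2–4 mm) of where they should be. The tray is upright, lengthwise and under the funnel. The other two trays are still nested, and the bolts, nut and gauge block look unmoved. The gripper is clear of everything.

None of the last checks failed. Earlier, the wrist camera put the drawer centre about 2 mm away from where the fixed cameras did, within calibration error, and I shifted the placing by 2 mm for it. The far end of the tray is hidden by the funnel, so I judged its position from the near corners.

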